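# Release the eccentric cam and clamp the phone

### The job

The opened phone lies loose in the repair clamp. With the fingertips only, first push the cam lever round to its low point, where it points straight at the green mark, and only then push the red jaw slide fully forward so that it drives the phone home against the far stop. Pick nothing up, do not touch the phone itself, leave the other things where they are, and finish with the hand clear.

Things in the scene. Friction and masses are not known exactly. Their poses are not given: they have to be found in the camera images.
- fixture: dark steel base plate of the phone clamp, fixed on the mat; place and yaw vary. Origin O: on its underside, 3 mm above the table, on the jaw's centre line. x = forward, the way the jaw slides to clamp; y left; z up. The plate spans x -73..97, y -90..166 mm, 15 mm thick. All heights below are above O. Two side guides, tops 21 mm, at y = +-83 mm, x 9..71 mm
- jaw (a joint): travel of the red jaw slide, m: 0 back, grows forward; starts 0..0.006; meets the seated phone at 0.034 (fully home), own end 0.036. Friction 2.5 N, no spring, stays where left. Its follower arm (y 48..144 mm, heights 18..30 mm, front at x = -42 mm + travel) runs against the cam, which blocks it: at cam 2.7 rad at about 0.012, at 1.5 rad near 0.027; at 0 it is free to 0.035
- push_tab (a point): centre of the back face of the jaw's red upright push tab, to be pushed forward; the tab is 50 mm wide (y), 10 mm thick (x), heights 34 to 68 mm; this point is at height 55 mm, fixture x = -60 mm + travel, y = 0. The jaw block below is 100 mm wide, its back face in the same plane
- cam (a joint): angle of the brass eccentric cam and its lever, rad, counter-clockwise positive from above: 0 = low point (lever along fixture +x, at the green mark), near 3 = high point towards the jaw's arm. Starts 1.5..2.7 (lever to the left or back), end stops -0.9 and 2.9. Push it clockwise to reach 0; it can be pushed past. Stiff: about 4 N at the pin; stays where left
- cam_pin (a point): centre of the upper part of the upright yellow pin (14 mm diameter) on the end of the steel cam lever, 60 mm from the cam's axis, at height 62 mm; the pin stands free from height 40 to 74 mm. The lever bar is 12 mm wide, heights 34 to 40 mm, and reaches 69 mm from the axis
- cam_pivot (a point): point on the cam's fixed vertical axis at height 40 mm; fixture x = 5, y = 118 mm. The hub is 16 mm across, top 42 mm. The brass disc, radius 24 mm, its centre 12 mm off the axis towards the lever, is at heights 18..30 mm
- low_mark (a point): centre of the green painted mark, 16 x 14 mm, on the base plate, 81 mm forward of the cam's axis: the lever points at it when the cam is at its low point
- far_stop (a point): middle of the inner face of the aluminium far stop, a bar along y, fixture x = 71 mm, y = 0, height 21 mm; its top is at 27 mm
- phone_center (a point): centre of the black opened phone, 72 mm (x) x 150 mm (y) x 8 mm, 190 g, lying loose on the base plate (top face at height 23 mm) between jaw and far stop; home at fixture x = 35 mm, starts 6 to 20 mm short of it
- flux_jar: bystander, loose: white-capped jar, 34 mm across, 42 mm high, standing on the mat at the fixture's right; origin at its underside
- bit_driver: bystander, loose: slim aluminium driver, 140 mm long, 16 mm thick, lying on the mat beyond the fixture; along its x; origin at its underside
- charger_puck: bystander, loose: white round charging puck, 60 mm across, 12 mm high; origin at its underside
- bit_case: bystander, loose: red bit case, 55 x 80 x 28 mm, steel bits standing 12 mm proud; origin at its underside
- screw_cup: bystander, loose: white open cup, 64 mm across, 45 mm high; origin at its underside
- back_cover: bystander, loose: grey phone back cover, 72 x 150 x 5 mm, lying flat; origin at its underside
- phone: the same phone; origin at the centre of its underside
There are look-alikes about, which are no part of the job. What is shaped like the phone but purple is not meant.

How it is judged:
On the way, in this order (a step that is already met when the one before it is completed fails the run):
1. the cam lever is turned to its low point (within 0.35 rad) while the jaw is still back (value of joint cam between -0.35 and 0.35 rad and value of joint jaw below 0.015 m), for 0.2 s.
2. the jaw slide is pushed fully forward (value of joint jaw above 0.032 m), for 0.2 s.
At the end, for the whole second after the job is handed in: The cam is within 0.35 rad of its low point, the jaw has travelled more than 32 mm, the phone lies within 2 mm of the far stop and square to it (0.05 rad), and jaw and phone are at rest (value of joint cam between -0.35 and 0.35 rad and value of joint jaw above 0.032 m and x of phone_center in the frame of fixture above 0.033 m and angle between the x axis of phone_center and the x axis of fixture, either way round below 0.05 rad and velocity of joint jaw between -0.005 and 0.005 m/s and linear speed of phone below 0.01 m/s); the robot touches nothing.
It fails at once if the jaw is pushed forward (past 10 mm) before the cam is turned low (cam still above 0.5 rad) (value of joint jaw above 0.01 m and value of joint cam above 0.5 rad).
It fails at once if the fingers or arm touch the phone (over 1 N) (contact force between any of the fingers, the arm and phone above 1 N).
It fails at once if the phone is lifted or tipped out of the clamp (height (world z) of phone_center above 0.03 m or angle between phone_center's own z axis and vertical above 0.15 rad).
It fails at once if another thing is moved by more than 20 mm or lifted (distance of any of flux_jar, bit_driver, charger_puck, bit_case, screw_cup, back_cover from where it was at the start of the episode above 0.02 m).
It also fails if it takes over 48 s, if anything falls off the work surface, if the arm or the gripper's body presses on something with over 40 N, if the wrist force passes 120 N, or if a joint passes its speed limit or range.

### The arm

A 7-joint arm with a two-finger parallel gripper is mounted at the origin on the work surface. World frame = base frame: x ahead of the robot, y to its left, z up, the work surface at z = 0. Lengths are in m, angles in rad, forces in N, time in s.
With the tool pointing down it reaches from about 0.4 to 0.75 m from the base axis. Payload 19.5 kg.
Tool frame: the origin (TCP) lies at the very end of the fingers, on their centre line; the grasp point (between the pads) lies grip_point_offset behind it (grip_point_offset is the distance from the TCP to the grasp point, in m); x points along the fingers, z is the direction in which the jaws open and shut, and the axes are right-handed (so a half turn about x gives the same grasp; the last joint's range is limited). The gripper opens to 85 mm and grips with 20 to 120 N. Pads are 22 mm wide; open, the fingers measure 114 mm over their backs; the gripper's body (76 mm by 85 mm) begins 54 mm behind the grasp point. The pads swing forward as they close: fully open they stand 13 mm farther back than shut.
Start: joints at [1.171, 0.707, -0.028, 1.485, 0.022, 0.951, -0.075], TCP at [0.201, -0.539, 0.205] pointing down, gripper open.
Joint ranges: [-2.71, 2.71], [-0.32, 2.16], [-1.57, 1.52], [0, 2.45], [-1.46, 4.6], [0, 2.02], [-2.83, 2.83]. Speed limits (rad/s): [1.89, 1.89, 2.57, 2.57, 3.01, 3.01, 3.01].

### API

Orientations are given as a rotation vector (axis times angle).
In Python, from plant import get_state, grab_frame, camera_model, hand_in, grip_point_offset gives the robot as it stands. The module is installed in compiled form; this text tells all that it offers.
- The arm moves only by the shell command python3 -m pendant 'ROWS'. ROWS is JSON, one flat list of numbers, 7 for each row, row after row: the shift along the tool's x, y, z in m, then the turn, a rotation vector about the tool's x, y, z in degrees, then the finger opening in m, from 0 to 0.0854. In form: [x, y, z, ax, ay, az, grip, x, y, z, ax, ay, az, grip, ...]. A call has 1 to 20 rows; each row shifts and turns the commanded pose from where the row before left it, along the tool's axes as they then stand; what a row does not reach is not made up. A row lasts 1/10 s, in which the tool goes at most 50 mm and 8.59 degrees, less where a joint would pass 70% of its speed; a pose out of reach is approached as far as the arm can. A call with a gripper value outside its range is refused whole. The fingers move at their own pace and stop on an object; the grip force is fixed at half the most. Time passes only in rows, so rows that do not move let the fingers close. It gives the time, the measured TCP pose, the force and the opening at its end, in the units of the state.
- get_state(): the state, without advancing time (a new reading comes with each control period).
- grab_frame(name): name is "side" or "top"; returns the picture (420x560x3 uint8, blue, green, red); there is no depth.
- camera_model(name): a dict with "fx", "fy", "cx", "cy" (pixels), "view" (4x4, takes a point from world to camera coordinates). Camera axes: x right, y down, z forward; pixel columns grow to the right and rows downward; lengths in m; the calibration is good to about 2 mm. A picture is of the moment at which its call begins. camera_model takes no time and is no camera call.
- hand_in(): hands the job in, once; it reports no verdict.
The state is a dict: "clock": time; "qpos": joint angles; "joint_velocities": joint speeds; "joint_torque": joint torques, N m; "ee_pos": TCP position; "tool_rot": TCP orientation; "contact_force": force on the tool from outside, world axes, zero at the start; "wrist_torque": the same for the moment, N m; "gripper_width": finger opening in m.
Only numpy, scipy, OpenCV 4.12 (cv2) and the standard library are available. Lean on these libraries where they do the work, as an engineer would, in place of code of your own. Each camera call takes 0.05 s, during which the arm holds its last target.

## Working session

There is one attempt and no reset: what is moved stays moved. The work goes in short steps, Python scripts to look and compute and a shell command to move; the robot and the scene stay as the last step left them, time stands still between calls to the robot, and variables do not carry over. Pictures are saved under pics/ and viewed, and the job is handed in when it is done.

```bash
mkdir -p pics; python3 - <<'E'
from plant import *
import cv2
s=get_state()
for k,v in s.items(): print(k,v)
g=grip_point_offset
print(g() if callable(g) else g)
for n in("side","top"):
    cv2.imwrite(f"pics/{n}0.png",grab_frame(n)); c=camera_model(n); print(n,c)
E
```

```text
clock 0.0
qpos [ 1.17129591  0.70708902 -0.02762964  1.48501612  0.02198471  0.95091308
 -0.07549553]
joint_velocities [ 0.00170724  0.00081305  0.00259831 -0.00018196  0.00115023 -0.00024319
 -0.00075364]
joint_torque [-3.21121406e-04 -8.83211946e+01  1.23458829e+00 -2.36176103e+01
  1.68617594e-02  6.44354310e-03 -2.10313669e-05]
ee_pos [ 0.20127331 -0.53829494  0.20483136]
tool_rot [ 0.94235917  1.35844912 -0.94132362]
contact_force [-0.3803063   0.00903524  0.1968551 ]
wrist_torque [-0.01928348  0.00031244  0.010031  ]
gripper_width 0.08530668290492617
0.0187
side {'fx': 500.97657819793955, 'fy': 500.97657819793955, 'cx': 288.59143938264, 'cy': 202.89509861681142, 'view': array([[ 0.96806859, -0.25045507,  0.01074557, -0.491411  ],
       [-0.16740277, -0.67776948, -0.71596428,  0.10404801],
       [ 0.1865999 ,  0.69130369, -0.69805421,  1.52559839],
       [ 0.        ,  0.        ,  0.        ,  1.        ]])}
top {'fx': 408.86702219715954, 'fy': 408.86702219715954, 'cx': 282.27683554613697, 'cy': 209.96760508682223, 'view': array([[-0.00851422, -0.99973165, -0.02154372, -0.05062578],
       [-0.99687483,  0.01017805, -0.07833891,  0.47143945],
       [ 0.07853716,  0.02080939, -0.99669398,  1.21565307],
       [ 0.        ,  0.        ,  0.        ,  1.        ]])}
```

View pics/top0.png

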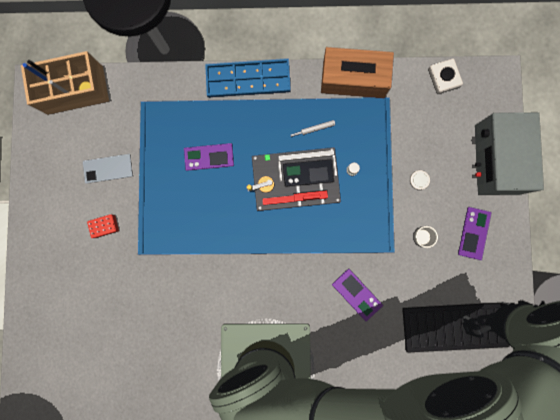

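View pics/side0.png

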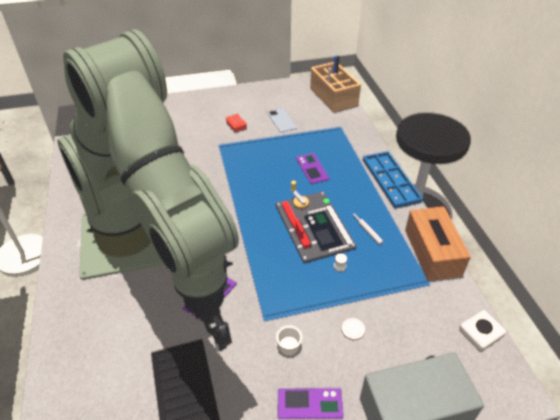

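The top view shows the clamp around (296,180), the lever pin near (249,188), the green mark near (268,157), and the red slide near (295,198). I'll enlarge both views.

```bash
cat > h.py <<'E'
import numpy as np, cv2
from plant import *
def ray(n,u,v):
    c=camera_model(n); V=c["view"]; R=V[:3,:3]; o=-R.T@V[:3,3]
    d=R.T@np.array([(u-c["cx"])/c["fx"],(v-c["cy"])/c["fy"],1.]); return o,d
def onz(n,u,v,z):
    o,d=ray(n,u,v); return o+d*(z-o[2])/d[2]
def proj(n,p):
    c=camera_model(n); q=c["view"]@np.append(p,1); return np.array([c["fx"]*q[0]/q[2]+c["cx"],c["fy"]*q[1]/q[2]+c["cy"]])
def tri(a,b):
    (o1,d1),(o2,d2)=ray("top",*a),ray("side",*b)
    A=np.stack([d1,-d2],1); t=np.linalg.lstsq(A,o2-o1,rcond=None)[0]
    p,q=o1+t[0]*d1,o2+t[1]*d2
    return (p+q)/2,np.linalg.norm(p-q)
E
python3 - <<'E'
import cv2
t=cv2.imread("pics/top0.png")[140:220,235:365]; s=cv2.imread("pics/side0.png")[165:275,265:395]
cv2.imwrite("pics/topc0.png",cv2.resize(t,None,fx=6,fy=6,interpolation=cv2.INTER_CUBIC))
cv2.imwrite("pics/sidec0.png",cv2.resize(s,None,fx=5,fy=5,interpolation=cv2.INTER_CUBIC))
E
```

```text
(no output)
```

View pics/topc0.png

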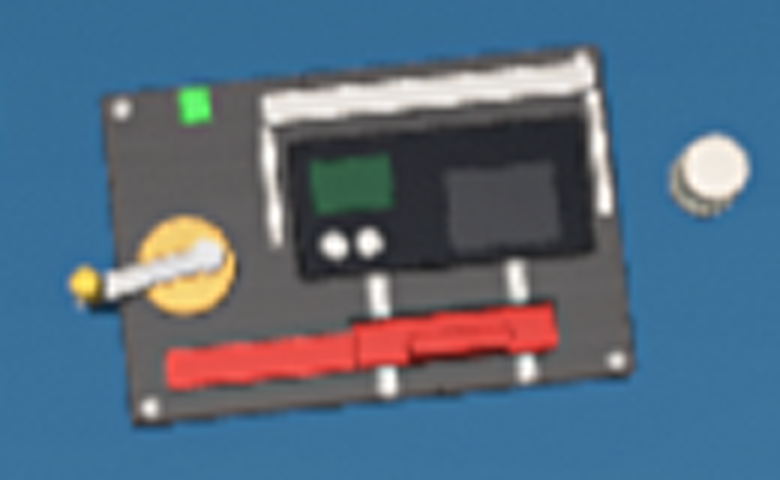

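View pics/sidec0.png

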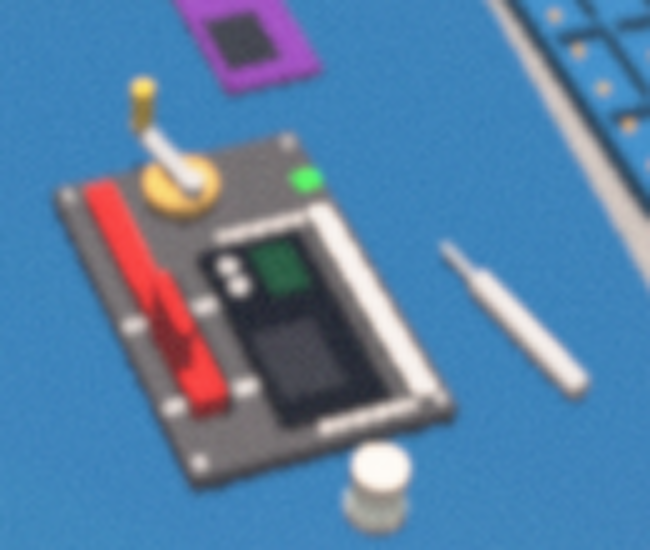

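Candidates: the only black phone is in the clamp, at top crop (445,195). The purple boards (209,156), (357,293) and (475,233) are look-alikes. The single clamp has the brass cam, yellow pin and red tab, so it is the one meant. Next I'll measure the fixture pose.

```bash
cat >> h.py <<'E'
def fixture(pix,obj,z,n="top"):
    W=np.array([onz(n,*p,zz)[:2] for p,zz in zip(pix,z)]); F=np.array(obj,float)
    wc,fc=W.mean(0),F.mean(0); H=(F-fc).T@(W-wc); th=np.arctan2(H[0,1]-H[1,0],H[0,0]+H[1,1])
    R=np.array([[np.cos(th),-np.sin(th)],[np.sin(th),np.cos(th)]]); t=wc-R@fc
    return th,R,t,W-(F@R.T+t)
E
python3 - <<'E'
from h import *
f=lambda U,V,s=6,ou=235,ov=140:((U+.5)/s-.5+ou,(V+.5)/s-.5+ov)
pix=[f(104,97),f(596,45),f(633,372),f(137,424)]
F=[(.097,.166),(.097,-.09),(-.073,-.09),(-.073,.166)]
th,R,t,res=fixture(pix,F,[.018]*4); print("top",th,t,res*1e3)
g=lambda U,V:f(U,V,5,265,165)
pixs=[g(291,132),g(455,409),g(197,486),g(57,198)]
th2,R2,t2,res2=fixture(pixs,F,[.018]*4,"side"); print("side",th2,t2,res2*1e3)
# colour centroids
for n,img in(("top",cv2.imread("pics/top0.png")),("side",cv2.imread("pics/side0.png"))):
    hsv=cv2.cvtColor(img,cv2.COLOR_BGR2HSV)
    for nm,lo,hi in(("green",(50,150,120),(75,255,255)),("yel",(18,120,90),(32,255,255))):
        m=cv2.inRange(hsv,lo,hi); k,l,st,c=cv2.connectedComponentsWithStats(m)
        print(n,nm,[(st[i].tolist(),c[i].round(1).tolist()) for i in range(1,k) if st[i][4]>4 and 200<c[i][0]<400 and 130<c[i][1]<260])
def fx(p,R=R,t=t): return R.T@(p[:2]-t)*1e3
print("pin tri",*[ (x,fx(x) if np.ndim(x) else 0) for x in tri(f(84,281),g(143,88))])
print("pin top z77",fx(onz("top",*f(84,281),.077)), "side", fx(onz("side",*g(143,86),.077)))
print("hub top",fx(onz("top",*f(208,252),.045)),fx(onz("side",*g(196,184),.045)))
print("green",fx(onz("top",*f(195,105),.018)),fx(onz("side",*g(307,180),.018)))
print("tab back top edge",fx(onz("top",*f(412,356),.071)),fx(onz("top",*f(517,344),.071)))
print("jaw block",fx(onz("top",*f(358,370),.033)),fx(onz("top",*f(557,347),.033)))
print("phone",[fx(onz("top",*f(*q),.026)).round(1) for q in((290,145),(582,118),(594,248),(302,277))])
print("jar",fx(onz("top",*f(713,167),.042)))
E
```

```text
top 0.094158214364888 [ 0.55781141 -0.13572272] [[-0.81613379 -2.38550209]
 [-1.41039304  2.23220916]
 [ 0.90194641  2.75110889]
 [ 1.32458042 -2.59781595]]
side 0.10217879682556494 [ 0.55457885 -0.14059295] [[-0.57779111  1.6008243 ]
 [-4.0257362   2.39404317]
 [ 0.75327021  0.59192645]
 [ 3.8502571  -4.58679391]]
top green [([265, 156, 4, 4, 12], [266.4, 157.7])]
top yel [([258, 176, 15, 7, 50], [264.2, 179.0]), ([260, 182, 14, 10, 70], [267.0, 188.0]), ([247, 185, 5, 5, 18], [249.1, 186.9])]
side green [([325, 199, 4, 3, 8], [326.4, 200.2])]
side yel [([292, 182, 3, 7, 13], [293.0, 184.1]), ([294, 199, 8, 8, 36], [297.1, 202.6]), ([306, 200, 2, 5, 7], [306.7, 202.4])]
pin tri (array([0.53432312, 0.0410956 , 0.07422628]), array([ -6.75993782, 178.24343277])) (np.float64(0.0032686338863433207), 0)
pin top z77 [ -5.5723886  177.58928802] side [ -8.85887963 177.37275433]
hub top [  7.04680764 117.94461209] [  3.53728455 112.80624214]
green [ 86.89679028 118.01508805] [ 83.70827185 118.23951649]
tab back top edge [-57.61158826  24.20816314] [-57.12846166 -26.6336435 ]
jaw block [-57.87789353  50.08673821] [-56.80122429 -49.3798492 ]
phone [array([59.7, 72.1]), array([ 57.7, -75.4]), array([ -8.5, -74. ]), array([-7.6, 73. ])]
jar [  23.29577872 -135.09699115]
```

```bash
cat >> h.py <<'E'
from scipy.spatial.transform import Rotation as Ro
def tool(): 
    s=get_state(); return s["ee_pos"],Ro.from_rotvec(s["tool_rot"]).as_matrix(),s
TH=0.096; T=np.array([.5565,-.1375])
def w(x,y): c,s=np.cos(TH),np.sin(TH); return T+np.array([c*x-s*y,s*x+c*y])/1000
def fxy(p): c,s=np.cos(TH),np.sin(TH); d=np.array(p[:2])-T; return np.array([c*d[0]+s*d[1],-s*d[0]+c*d[1]])*1000
def delta(x,y,z):
    p,R,s=tool(); return R.T@(np.append(w(x,y),z)-p)*1000
def rep():
    p,R,s=tool(); print("clk",round(s["clock"],2),"fix",fxy(p).round(1),"z",p[2].round(4),"tool y ang in fixture",np.degrees(np.arctan2(R[1,1],R[0,1])-TH).round(1),"z ang",np.degrees(np.arctan2(R[1,2],R[0,2])-TH).round(1),"F",s["contact_force"].round(2),"g",round(s["gripper_width"],4))
E
python3 - <<'E'
from h import *
p,R,s=tool(); print(R.round(3)); rep(); print(delta(-28,200,.15))
E
```

```text
[[-0.     0.937  0.35 ]
 [ 0.001  0.35  -0.937]
 [-1.    -0.    -0.001]]
clk 0.1 fix [-392. -365.] z 0.2049 tool y ang in fixture 15.0 z ang -75.0 F [ 0.14 -0.12 -0.21] g 0.0851
[  55.3099954   497.82518912 -451.45098395]
```

```bash
python3 -m pendant '[0,0.025,-0.0225,0,0,0,0, 0,0.025,-0.0225,0,0,0,0, 0,0.025,-0.0225,0,0,0,0, 0,0.025,-0.0225,0,0,0,0, 0,0.025,-0.0225,0,0,0,0, 0,0.025,-0.0225,0,0,0,0, 0,0.025,-0.0225,0,0,0,0, 0,0.025,-0.0225,0,0,0,0, 0,0.025,-0.0225,0,0,0,0, 0,0.025,-0.0225,0,0,0,0, 0,0.025,-0.0225,0,0,0,0, 0,0.025,-0.0225,0,0,0,0, 0,0.025,-0.0225,0,0,0,0, 0,0.025,-0.0225,0,0,0,0, 0,0.025,-0.0225,0,0,0,0, 0,0.025,-0.0225,0,0,0,0, 0,0.025,-0.0225,0,0,0,0, 0,0.025,-0.0225,0,0,0,0, 0,0.025,-0.0225,0,0,0,0, 0,0.025,-0.0225,0,0,0,0]'
python3 -c "
from h import *
rep()"
python3 -m pendant '[0,0,0,8,0,0,0, 0,0,0,8,0,0,0, 0,0,0,8,0,0,0, 0,0,0,8,0,0,0, 0,0,0,8,0,0,0, 0,0,0,8,0,0,0, 0,0,0,7,0,0,0, 0,0,0,0,0,0,0, 0,0,0,0,0,0,0]'
python3 -c "
from h import *
rep(); print(delta(-32,199,.10))
cv2.imwrite('pics/s1.png',cv2.resize(grab_frame('side')[100:300,220:420],None,fx=3,fy=3));cv2.imwrite('pics/t1.png',cv2.resize(grab_frame('top')[100:250,200:400],None,fx=4,fy=4))"
```

```text
clock: 2.1
ee_pos: [0.5125, 0.0594, 0.2052]
tool_rot: [0.941, 1.358, -0.942]
contact_force: [-0.1, -0.6, 0.2]
gripper_width: 0.0001
clk 2.1 fix [-24.9 200.2] z 0.2052 tool y ang in fixture 15.0 z ang -75.0 F [-0.12 -0.61  0.17] g 0.0001
clock: 3.0
ee_pos: [0.512, 0.0581, 0.2051]
tool_rot: [1.634, 0.864, -1.635]
contact_force: [0.3, 1.0, -0.5]
gripper_width: 0.0001
clk 3.0 fix [-25.5 199. ] z 0.2051 tool y ang in fixture -39.8 z ang -129.8 F [ 0.28  1.04 -0.46] g 0.0001
[105.15092335  -4.92812495   4.10583629]
```

View pics/s1.png

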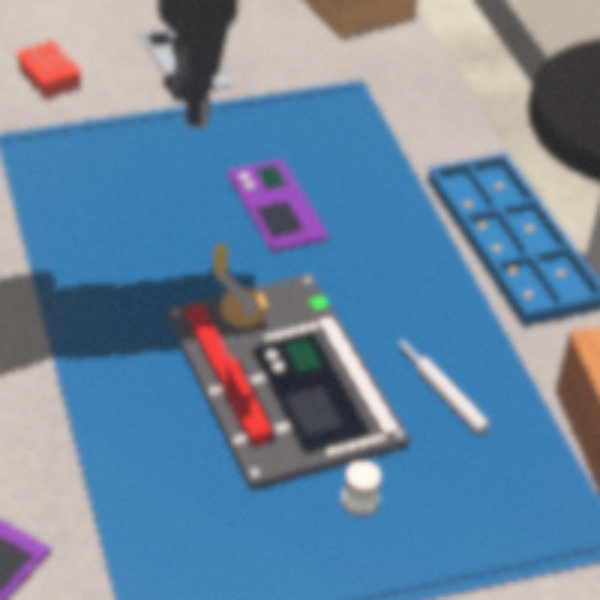

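View pics/t1.png

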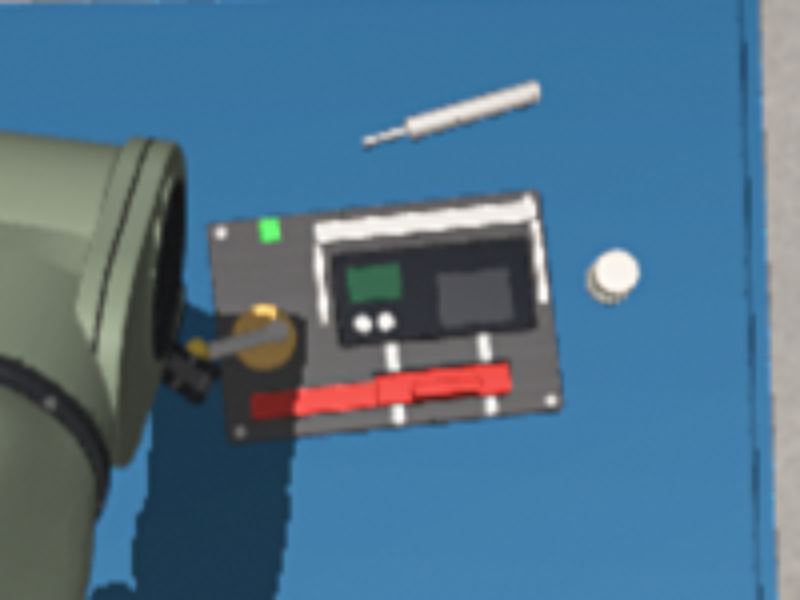

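Side crop: fingertips closed at about (197,120), above and left of the pin (220,258). The surroundings are unobstructed, so I'll descend behind the pin.

```bash
python3 -m pendant '[0.02,-0.005,0.004,0,0,0,0, 0.03,0,0,0,0,0,0, 0.03,0,0,0,0,0,0, 0.03,0,0,0,0,0,0, 0.02,0,0,0,0,0,0, 0.01,0,0,0,0,0,0, 0.01,0,0,0,0,0,0, 0,0,0,0,0,0,0]'
python3 -c "
from h import *
rep()
cv2.imwrite('pics/s2.png',cv2.resize(grab_frame('side')[140:260,240:400],None,fx=5,fy=5))"
```

```text
clock: 3.9
ee_pos: [0.5056, 0.0575, 0.0549]
tool_rot: [1.637, 0.862, -1.638]
contact_force: [0.1, -0.7, -0.3]
gripper_width: 0.0001
clk 3.9 fix [-32. 199.] z 0.0549 tool y ang in fixture -40.0 z ang -130.0 F [ 0.07 -0.72 -0.35] g 0.0001
```

View pics/s2.png

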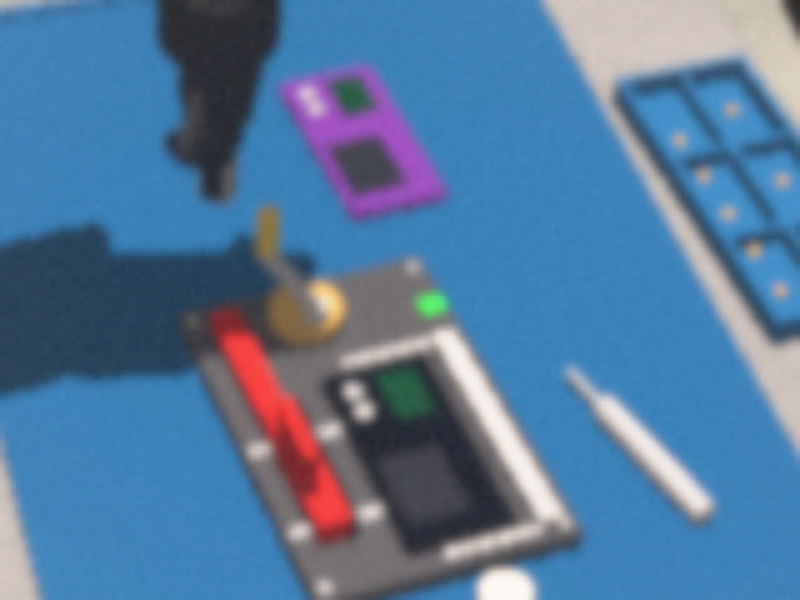

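```bash
python3 -c "
from h import *
p,R,s=tool(); q=proj('side',p); print('tip crop px',(q-[240,140])*5)
d=lambda a:np.array([np.cos(np.radians(a)),np.sin(np.radians(a))])
cur=fxy(p)
for ph in (101,90,80,70,60,50,40,30,20,10,0):
    g=np.array([5,118])+60*d(ph)+18*d(140); e=g-cur; print(ph,g.round(1),'dy %.1f dz %.1f'%(e@d(-40),e@d(-130))); cur=g
"
```

```text
tip crop px [218.95433381 222.6804875 ]
101 [-20.2 188.5] dy 15.6 dz 0.7
90 [ -8.8 189.6] dy 8.1 dz -8.2
80 [  1.6 188.7] dy 8.6 dz -6.0
70 [ 11.7 186. ] dy 9.5 dz -4.4
60 [ 21.2 181.5] dy 10.1 dz -2.7
50 [ 29.8 175.5] dy 10.4 dz -0.9
40 [ 37.2 168.1] dy 10.4 dz 0.9
30 [ 43.2 159.6] dy 10.1 dz 2.7
20 [ 47.6 150.1] dy 9.5 dz 4.4
10 [ 50.3 140. ] dy 8.6 dz 6.0
0 [ 51.2 129.6] dy 7.4 dz 7.4
```

```bash
python3 -c "
from h import *
p,R,s=tool()
f=grab_frame('side'); c=cv2.resize(f[150:210,260:340],None,fx=10,fy=10,interpolation=cv2.INTER_NEAREST)
for z in (0.055,.065,.075):
    q=proj('side',[p[0],p[1],z]); print(z,q); cv2.circle(c,tuple(int(v) for v in (q-[260,150]+.5)*10),4,(0,0,255),-1)
for z in (.077,.043):
    q=proj('side',np.append(w(-6.5,177),z)); print(z,q); cv2.circle(c,tuple(int(v) for v in (q-[260,150]+.5)*10),4,(255,255,0),-1)
cv2.imwrite('pics/s3.png',c)"
```

```text
0.055 [283.79018478 184.66076723]
0.065 [283.8027699  182.36015915]
0.075 [283.81546433 180.03956935]
0.077 [293.58547148 182.16314039]
0.043 [293.39948057 189.98816513]
```

View pics/s3.png

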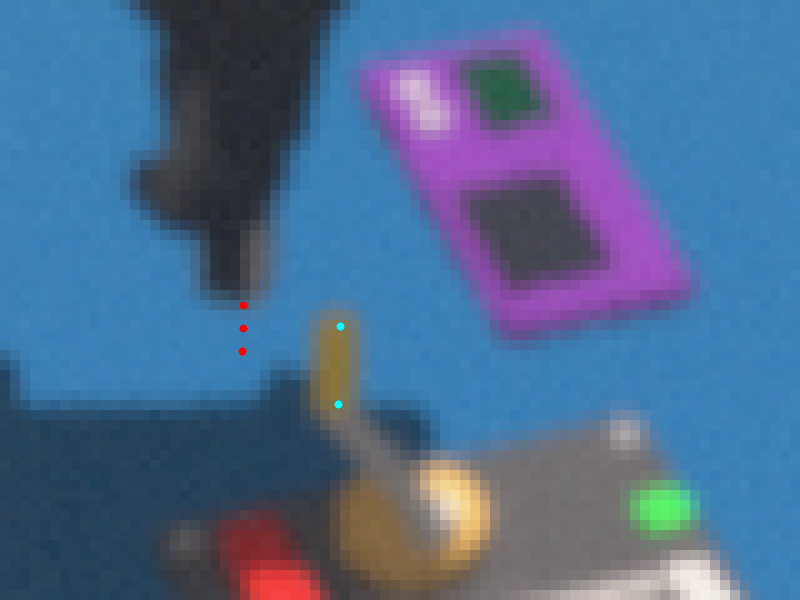

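```bash
python3 -c "
from h import *
p,R,s=tool()
f=grab_frame('top'); c=cv2.resize(f[150:210,220:300],None,fx=10,fy=10,interpolation=cv2.INTER_NEAREST)
for z in (0.055,.075,.115):
    q=proj('top',[p[0],p[1],z]); print(z,q); cv2.circle(c,tuple(int(v) for v in (q-[220,150]+.5)*10),4,(0,0,255),-1)
for z in (.077,.043):
    q=proj('top',np.append(w(-6.5,177),z)); print(z,q); cv2.circle(c,tuple(int(v) for v in (q-[220,150]+.5)*10),4,(255,255,0),-1)
cv2.imwrite('pics/t3.png',c)"
```

```text
0.055 [243.58094606 197.46651388]
0.075 [242.77920754 196.71362308]
0.115 [241.0917615  195.12898849]
0.077 [249.44642304 187.26631995]
0.043 [250.60815756 188.79523072]
```

View pics/t3.png

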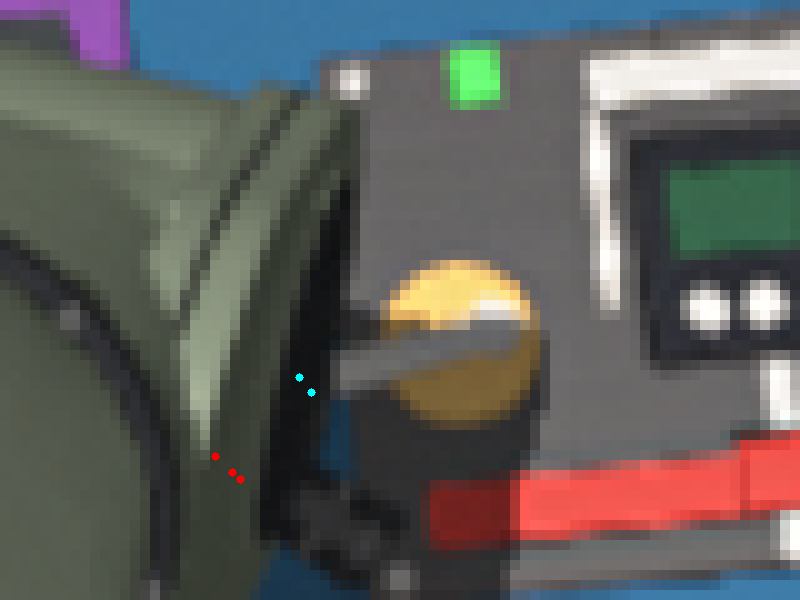

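```bash
python3 -c "
from h import *
for z in (.205,.225,.245): print(z,(proj('side',[.512,.0581,z])-[220,100])*3)
c=cv2.resize(cv2.imread('pics/side0.png')[290:370,180:260],None,fx=7,fy=7,interpolation=cv2.INTER_NEAREST)
for z in (.205,.225): 
  q=proj('side',[.2013,-.5383,z]);print(q); cv2.circle(c,tuple(int(v) for v in (q-[180,290]+.5)*7),4,(0,0,255),-1)
cv2.imwrite('pics/s0c.png',c)
c=cv2.resize(cv2.imread('pics/s1.png')[0:180,110:290],None,fx=3,fy=3,interpolation=cv2.INTER_NEAREST)
cv2.imwrite('pics/s1c.png',c)
"
```

```text
0.205 [197.74740112 142.56001758]
0.225 [197.88762618 126.71137125]
0.245 [198.03047853 110.56578147]
[212.33282296 340.77811536]
[211.40727632 335.70192319]
```

View pics/s0c.png

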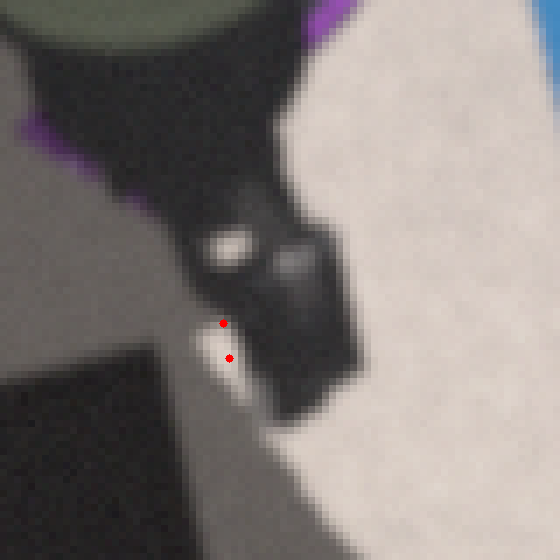

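View pics/s1c.png

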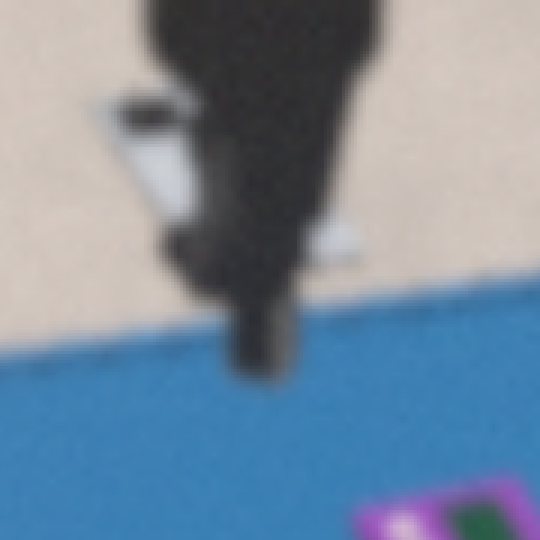

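The pin agrees with its projection. The closed fingertips, though, look about 20 mm higher than the reported TCP. I'm beside the plate over bare mat, so I'll probe downward gently to settle it.

```bash
python3 -m pendant '[0.01,0,0,0,0,0,0, 0.01,0,0,0,0,0,0, 0.01,0,0,0,0,0,0, 0.01,0,0,0,0,0,0, 0.003,0,0,0,0,0,0, 0,0,0,0,0,0,0]'
python3 -m pendant '[0.002,0,0,0,0,0,0,0.002,0,0,0,0,0,0]'
python3 -m pendant '[0.002,0,0,0,0,0,0,0.002,0,0,0,0,0,0]'
python3 -c "
from h import *
rep(); f=grab_frame('side'); p=tool()[0]; c=cv2.resize(f[150:210,260:340],None,fx=10,fy=10,interpolation=cv2.INTER_NEAREST)
for z in (p[2],p[2]+.02):
    q=proj('side',[p[0],p[1],z]); cv2.circle(c,tuple(int(v) for v in (q-[260,150]+.5)*10),4,(0,0,255),-1)
cv2.imwrite('pics/s4.png',c)"
```

```text
clock: 4.65
ee_pos: [0.5054, 0.0574, 0.0118]
tool_rot: [1.637, 0.862, -1.638]
contact_force: [0.0, -0.0, -0.0]
gripper_width: 0.0
clock: 4.85
ee_pos: [0.5059, 0.0577, 0.0085]
tool_rot: [1.638, 0.861, -1.637]
contact_force: [0.1, 0.5, -0.5]
gripper_width: 0.0001
clock: 5.05
ee_pos: [0.5058, 0.0576, 0.0043]
tool_rot: [1.638, 0.862, -1.637]
contact_force: [0.3, 0.2, -0.0]
gripper_width: 0.0
clk 5.05 fix [-31.8 199.1] z 0.0043 tool y ang in fixture -40.0 z ang -130.0 F [ 0.27  0.24 -0.04] g 0.0
```

View pics/s4.png

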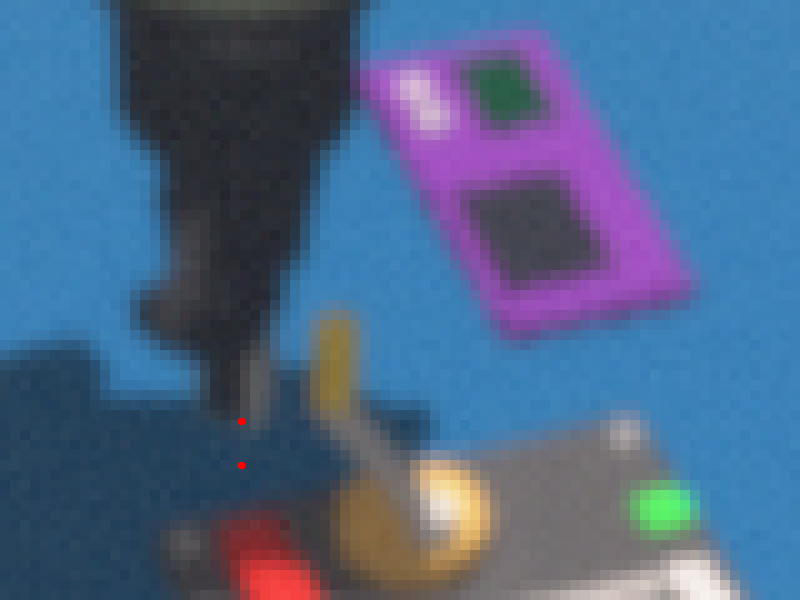

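```bash
python3 -m pendant '[0.002,0,0,0,0,0,0,0.002,0,0,0,0,0,0]'
python3 -m pendant '[0.002,0,0,0,0,0,0,0.002,0,0,0,0,0,0]'
```

```text
clock: 5.3
ee_pos: [0.5058, 0.0576, 0.0002]
tool_rot: [1.637, 0.861, -1.637]
contact_force: [0.0, -1.3, -0.7]
gripper_width: 0.0
clock: 5.5
ee_pos: [0.5057, 0.0576, -0.0039]
tool_rot: [1.637, 0.862, -1.637]
contact_force: [0.7, 0.3, 0.0]
gripper_width: -0.0
```

No contact at TCP z = −4 mm, so the real tip is about 18 mm above the reported TCP, in agreement with the camera. I'll use TCP z ≈ 0.036, which puts the tip at about 0.054, mid-pin. Starting the push.

```bash
python3 -m pendant '[-0.02,0,0,0,0,0,0, -0.02,0,0,0,0,0,0, 0,0,0,0,0,0,0, 0,0.008,0,0,0,0,0, 0,0.008,0.001,0,0,0,0, 0,0.004,-0.004,0,0,0,0, 0,0.004,-0.004,0,0,0,0, 0,0.0045,-0.003,0,0,0,0, 0,0.0045,-0.003,0,0,0,0, 0,0.005,-0.0022,0,0,0,0, 0,0.005,-0.0022,0,0,0,0, 0,0,0,0,0,0,0]'
python3 -c "
from h import *
rep(); f=grab_frame('side'); c=cv2.resize(f[150:250,260:380],None,fx=6,fy=6,interpolation=cv2.INTER_CUBIC)
cv2.imwrite('pics/s5.png',c)"
```

```text
clock: 6.7
ee_pos: [0.5513, 0.0477, 0.0354]
tool_rot: [1.637, 0.863, -1.638]
contact_force: [0.0, 2.1, 0.0]
gripper_width: -0.0
clk 6.7 fix [ 12.6 184.9] z 0.0354 tool y ang in fixture -40.0 z ang -130.0 F [0.   2.09 0.03] g -0.0
```

View pics/s5.png

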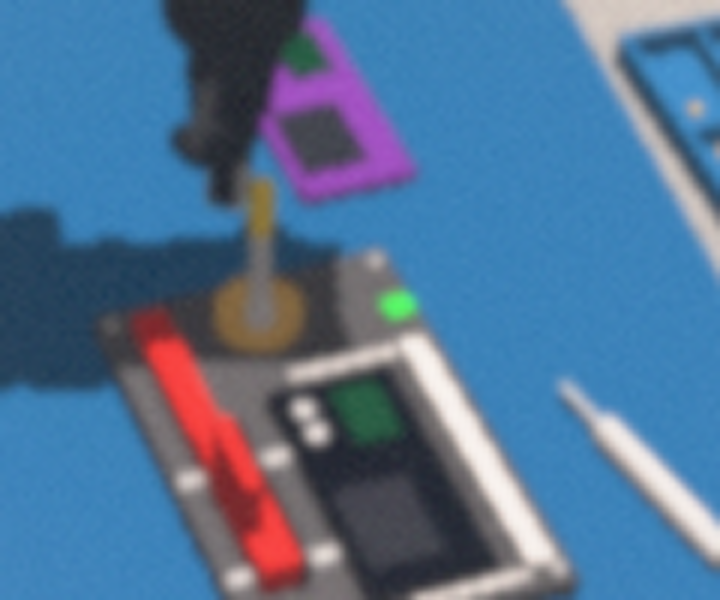

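The pin moved from crop-frame side pixel (293,182) to about (303,180), so the lever is turning clockwise. Continuing along the arc.

```bash
python3 -m pendant '[0,0.005,-0.0014,0,0,0,0, 0,0.005,-0.0014,0,0,0,0, 0,0.005,-0.0005,0,0,0,0, 0,0.005,-0.0005,0,0,0,0, 0,0.005,0.0005,0,0,0,0, 0,0.005,0.0005,0,0,0,0, 0,0.005,0.0014,0,0,0,0, 0,0.005,0.0014,0,0,0,0, 0,0,0,0,0,0,0]'
python3 -c "
from h import *
rep(); f=grab_frame('side'); c=cv2.resize(f[150:250,260:380],None,fx=6,fy=6,interpolation=cv2.INTER_CUBIC)
cv2.imwrite('pics/s6.png',c)"
```

```text
clock: 7.65
ee_pos: [0.5844, 0.0239, 0.0362]
tool_rot: [1.638, 0.86, -1.638]
contact_force: [-0.2, 0.2, 0.3]
gripper_width: 0.0003
clk 7.65 fix [ 43.2 158. ] z 0.0362 tool y ang in fixture -40.1 z ang -130.1 F [-0.19  0.24  0.26] g 0.0003
```

View pics/s6.png

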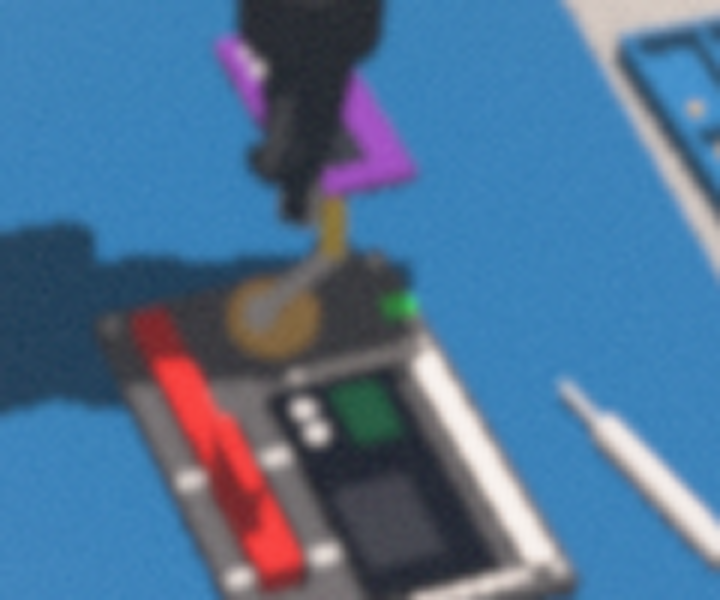

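Pin is now at crop (332,225), about 35° from the mark. Continuing to about 0.

```bash
python3 -m pendant '[0,0.0047,0.0022,0,0,0,0, 0,0.0047,0.0022,0,0,0,0, 0,0.0043,0.003,0,0,0,0, 0,0.0043,0.003,0,0,0,0, 0,0.0037,0.0037,0,0,0,0, 0,0.0037,0.0037,0,0,0,0, 0,0,0,0,0,0,0]'
python3 -c "
from h import *
rep(); f=grab_frame('side'); cv2.imwrite('pics/s7raw.png',f); c=cv2.resize(f[150:250,260:380],None,fx=6,fy=6,interpolation=cv2.INTER_CUBIC)
cv2.imwrite('pics/s7.png',c)
for a in (-20,0,10,20): print(a,(proj('side',np.append(w(5+60*np.cos(np.radians(a)),118+60*np.sin(np.radians(a))),.077))+.5-[260,150])*6)"
```

```text
clock: 8.4
ee_pos: [0.5949, -0.0053, 0.0363]
tool_rot: [1.638, 0.86, -1.638]
contact_force: [0.4, -0.3, 0.9]
gripper_width: 0.0005
clk 8.4 fix [ 50.9 127.9] z 0.0363 tool y ang in fixture -40.1 z ang -130.1 F [ 0.36 -0.27  0.91] g 0.0005
-20 [380.35969489 263.65219968]
0 [371.54020961 236.80606446]
10 [362.30474966 224.53267968]
20 [350.23609929 213.49941204]
```

View pics/s7.png

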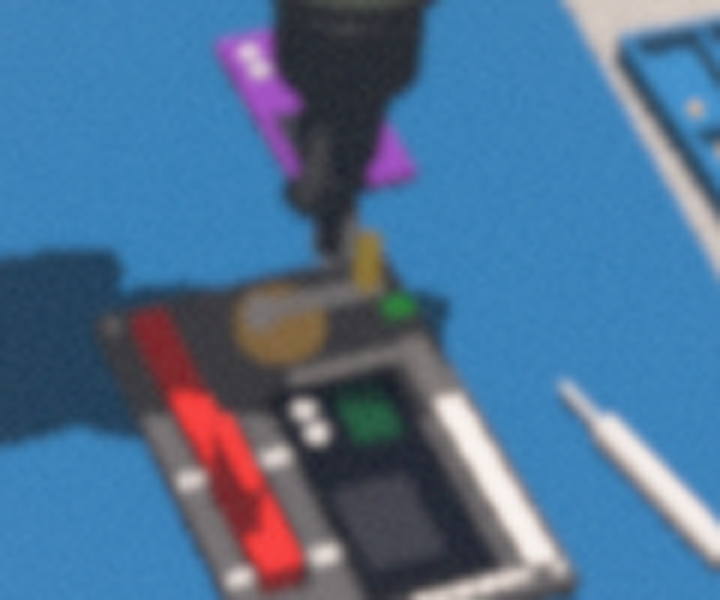

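The pin top at (368,238) matches the 0° prediction (371.5,237), and the lever points at the green mark (397,306). Next: back off, lift and look from above.

```bash
python3 -m pendant '[0,-0.01,0,0,0,0,0, 0,-0.012,0,0,0,0,0, -0.02,0,0,0,0,0,0, -0.03,0,0,0,0,0,0, -0.03,0,0,0,0,0,0, -0.03,0,0,-8,0,0,0, 0,0,0,-8,0,0,0, 0,0,0,-8,0,0,0, 0,0,0,-8,0,0,0, 0,0,0,-8,0,0,0, 0,0,0,0,0,0,0]'
python3 -c "
from h import *
rep(); cv2.imwrite('pics/top8.png',grab_frame('top')); cv2.imwrite('pics/side8.png',grab_frame('side'))
print(delta(-95,0,.15))
cv2.imwrite('pics/c8.png',cv2.resize(cv2.imread('pics/side8.png')[150:250,260:380],None,fx=6,fy=6,interpolation=cv2.INTER_CUBIC))
"
```

```text
clock: 9.55
ee_pos: [0.5769, 0.0078, 0.1464]
tool_rot: [1.137, 1.253, -1.136]
contact_force: [0.3, -0.5, 0.1]
gripper_width: 0.0001
clk 9.55 fix [ 34.2 142.7] z 0.1464 tool y ang in fixture 0.1 z ang -89.9 F [ 0.26 -0.47  0.08] g 0.0001
[  -3.66175151 -128.49328786  143.5048272 ]
```

View pics/c8.png

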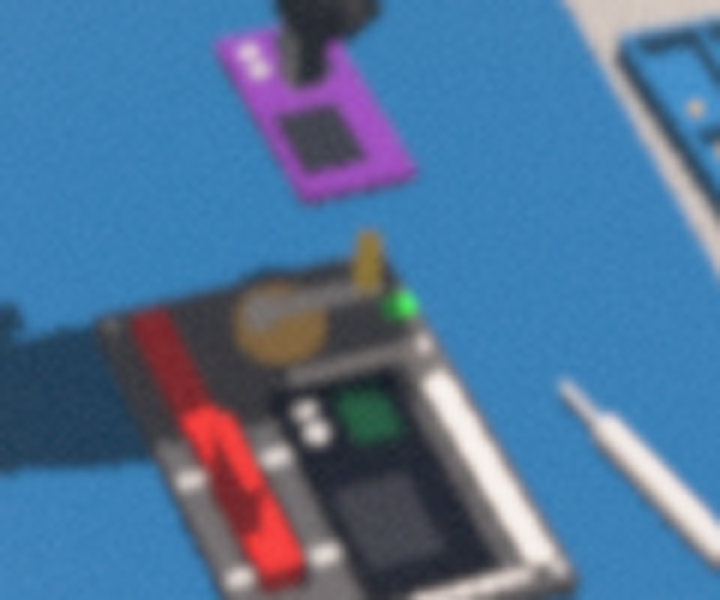

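The lever stays at the mark, with the pin at crop (368,240). I'll move behind the red tab and go down.

```bash
python3 -m pendant '[0,-0.032,0,0,0,0,0, 0,-0.032,0,0,0,0,0, 0,-0.032,0,0,0,0,0, 0,-0.032,0,0,0,0,0, 0,0,0.036,0,0,0,0, 0,0,0.036,0,0,0,0, 0,0,0.036,0,0,0,0, 0,0,0.036,0,0,0,0, 0.03,0,0,0,0,0,0, 0.03,0,0,0,0,0,0, 0.02,0,0,0,0,0,0, 0.02,0,0,0,0,0,0, 0.01,0,0,0,0,0,0, 0,0,0,0,0,0,0]'
python3 -c "
from h import *
rep(); f=grab_frame('side'); c=cv2.resize(f[150:270,240:380],None,fx=5,fy=5,interpolation=cv2.INTER_CUBIC)
print(delta(-95,0,.036))
cv2.imwrite('pics/s9.png',c)"
```

```text
clock: 11.05
ee_pos: [0.4626, -0.1473, 0.0355]
tool_rot: [1.139, 1.253, -1.141]
contact_force: [-0.6, -0.1, -0.0]
gripper_width: 0.0003
clk 11.05 fix [-94.4  -0.8] z 0.0355 tool y ang in fixture -0.1 z ang -90.1 F [-0.63 -0.12 -0.03] g 0.0003
[ 0.40802021 -1.02004728 -0.85484229]
```

View pics/s9.png

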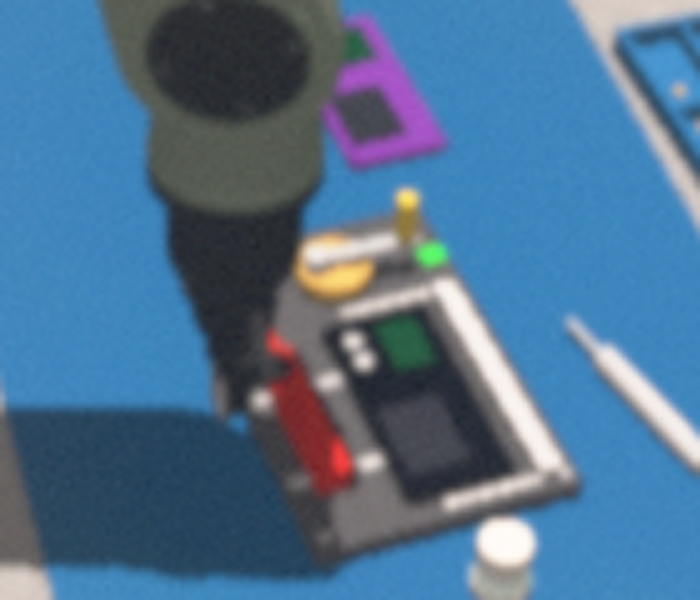

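Tip is behind the tab, at crop (232,400). The lever (407,215) still points at the mark. Pushing forward.

```bash
python3 -m pendant '[0,0.008,-0.001,0,0,0,0, 0,0.008,0,0,0,0,0, 0,0.005,0,0,0,0,0, 0,0.004,0,0,0,0,0, 0,0.004,0,0,0,0,0, 0,0.004,0,0,0,0,0, 0,0.004,0,0,0,0,0, 0,0.004,0,0,0,0,0, 0,0.004,0,0,0,0,0, 0,0.002,0,0,0,0,0, 0,0,0,0,0,0,0]'
python3 -c "
from h import *
rep(); f=grab_frame('side'); c=cv2.resize(f[150:270,240:380],None,fx=5,fy=5,interpolation=cv2.INTER_CUBIC)
cv2.imwrite('pics/s10.png',c)"
```

```text
clock: 12.2
ee_pos: [0.5102, -0.1417, 0.0363]
tool_rot: [1.138, 1.253, -1.138]
contact_force: [-0.1, -0.6, -0.3]
gripper_width: 0.0005
clk 12.2 fix [-46.5   0.2] z 0.0363 tool y ang in fixture 0.0 z ang -90.0 F [-0.14 -0.57 -0.27] g 0.0005
```

View pics/s10.png

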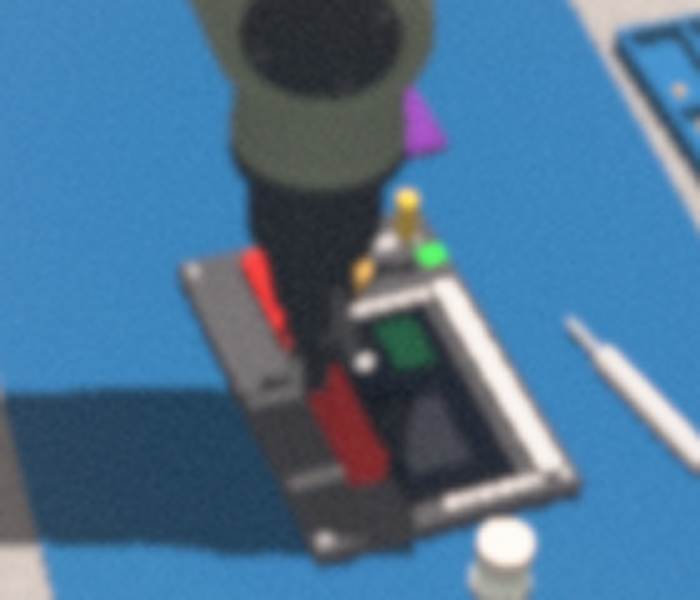

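The jaw moved up to the phone and the cam is unchanged. Continuing in small steps, watching the force.

```bash
python3 -m pendant '[0,0.002,0,0,0,0,0, 0,0.002,0,0,0,0,0, 0,0.002,0,0,0,0,0, 0,0,0,0,0,0,0]'
python3 -m pendant '[0,0.002,0,0,0,0,0, 0,0.001,0,0,0,0,0]'
python3 -m pendant '[0,0.001,0,0,0,0,0, 0,0,0,0,0,0,0]'
python3 -c "
from h import *
rep(); f=grab_frame('side'); c=cv2.resize(f[150:270,240:380],None,fx=5,fy=5,interpolation=cv2.INTER_CUBIC)
cv2.imwrite('pics/s11.png',c)"
```

```text
clock: 12.65
ee_pos: [0.516, -0.1412, 0.0363]
tool_rot: [1.138, 1.253, -1.138]
contact_force: [-1.4, -0.5, 1.7]
gripper_width: 0.0001
clock: 12.85
ee_pos: [0.5188, -0.1409, 0.0363]
tool_rot: [1.138, 1.253, -1.138]
contact_force: [-3.9, -0.7, 0.4]
gripper_width: -0.0002
clock: 13.05
ee_pos: [0.5199, -0.1408, 0.0363]
tool_rot: [1.138, 1.253, -1.138]
contact_force: [-3.5, -0.3, 0.6]
gripper_width: 0.0002
clk 13.05 fix [-36.8   0.2] z 0.0363 tool y ang in fixture 0.0 z ang -90.0 F [-3.51 -0.31  0.56] g 0.0002
```

View pics/s11.png

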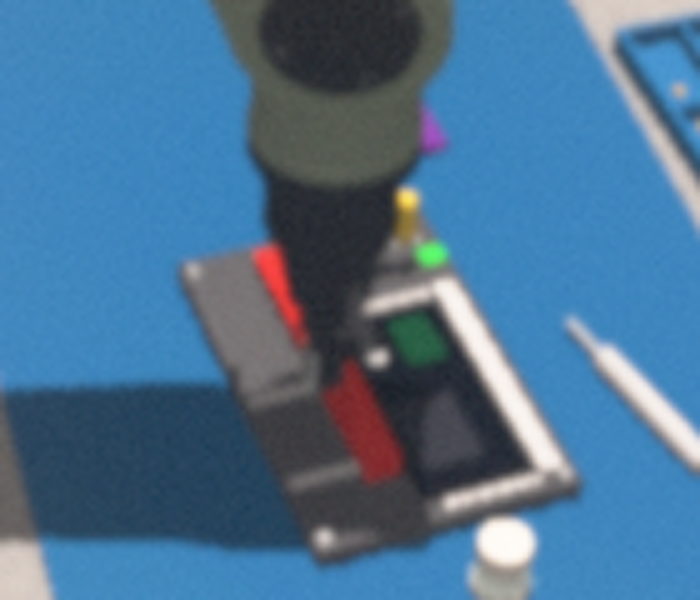

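```bash
for i in 1; do python3 -m pendant '[0,0.001,0,0,0,0,0, 0,0.001,0,0,0,0,0]'; python3 -m pendant '[0,0.001,0,0,0,0,0, 0,0,0,0,0,0,0]'; done
python3 -c "
from h import *
rep()"
```

```text
clock: 13.3
ee_pos: [0.5209, -0.1407, 0.0362]
tool_rot: [1.138, 1.255, -1.14]
contact_force: [-11.7, -2.0, 6.6]
gripper_width: 0.0001
clock: 13.5
ee_pos: [0.5208, -0.1407, 0.0362]
tool_rot: [1.137, 1.256, -1.141]
contact_force: [-14.2, -1.6, 8.1]
gripper_width: -0.0002
clk 13.5 fix [-35.8   0.2] z 0.0362 tool y ang in fixture -0.0 z ang -90.0 F [-14.17  -1.6    8.11] g -0.0002
```

Force jumped from 3.5 to 14 N with no further motion, so the jaw is home. Backing off, lifting clear and checking.

```bash
python3 -m pendant '[0,-0.01,0,0,0,0,0, 0,-0.015,0,0,0,0,0, 0,-0.02,0,0,0,0,0, -0.02,-0.01,0,0,0,0,0, -0.03,0,0,0,0,0,0, -0.04,0,0,0,0,0,0, -0.04,-0.01,0,0,0,0,0, -0.02,-0.03,0,0,0,0,0, 0,-0.03,0,0,0,0,0, 0,-0.03,0,0,0,0,0, 0,0,0,0,0,0,0]'
python3 -c "
from h import *
rep(); 
for n,(a,b,c,d),k in (('top',(140,220,235,365),6),('side',(165,275,265,395),5)):
    f=grab_frame(n); cv2.imwrite(f'pics/{n}12.png',f); cv2.imwrite(f'pics/{n}c12.png',cv2.resize(f[a:b,c:d],None,fx=k,fy=k,interpolation=cv2.INTER_CUBIC))"
```

```text
clock: 14.6
ee_pos: [0.3662, -0.1558, 0.1869]
tool_rot: [1.139, 1.252, -1.14]
contact_force: [1.1, -0.9, 1.0]
gripper_width: -0.0001
clk 14.6 fix [-191.2   -0. ] z 0.1869 tool y ang in fixture -0.1 z ang -90.1 F [ 1.06 -0.88  1.02] g -0.0001
```

View pics/topc12.png

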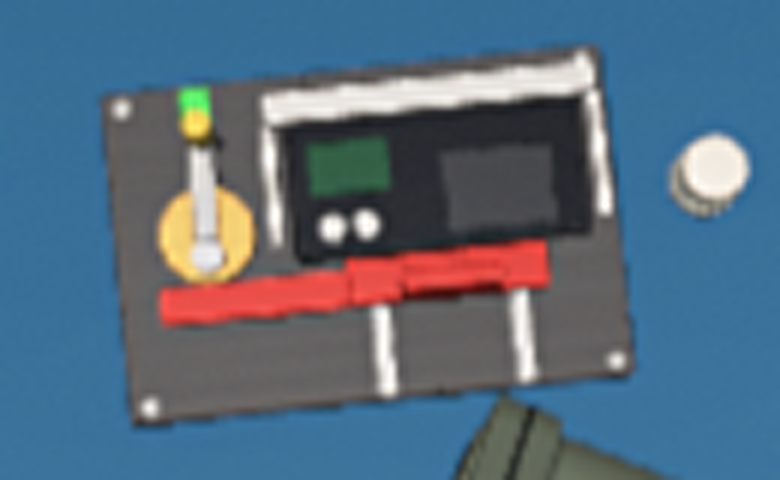

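View pics/sidec12.png

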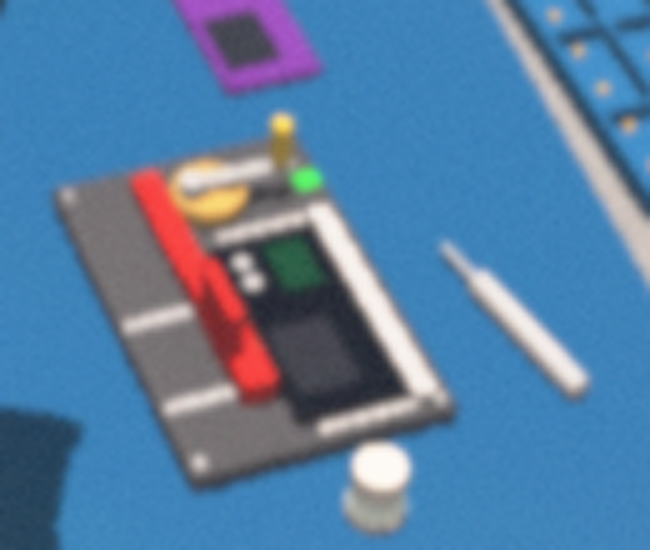

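```bash
python3 - <<'E'
from h import *
f=lambda U,V,s=6,ou=235,ov=140:((U+.5)/s-.5+ou,(V+.5)/s-.5+ov)
q=lambda U,V,z: fxy(onz("top",*f(U,V),z)).round(1)
print("jaw block back corners",q(351,303,.033),q(549,287,.033)," before",q(358,370,.033),q(557,347,.033))
print("follower back",q(162,326,.033),"before",q(170,388,.033))
print("phone corners",[q(*a,.026) for a in((284,128),(580,96),(590,232),(300,260))])
print("stop inner edge (top, z.030)",q(272,125,.030),q(594,88,.030))
print("phone dots now/before",q(350,225,.026),q(352,243,.026),"pcb",q(347,165,.026),q(350,183,.026))
print("pin",q(196,122,.077),"expect 65,118")
E
```

```text
jaw block back corners [-22.6  51.7] [-25.2 -47.1]  before [-56.3  51.8] [-55.4 -47.6]
follower back [-24.  146.7] before [-55.3 145.8]
phone corners [array([70.3, 75.7]), array([ 70.3, -74.2]), array([  1.1, -71.3]), array([ 2.7, 74.7])]
stop inner edge (top, z.030) [71.7 81.6] [ 72.8 -81.1]
phone dots now/before [17.6 47.9] [ 8.4 47.9] pcb [48.1 46.2] [38.8 45.6]
pin [ 67.5 117.7] expect 65,118
```

The camera checks agree: phone front edge at x ≈ 70 (stop at 71), jaw moved about 32 mm from its ~3 mm start, and the pin is at the mark. The hand is clear, so I'm handing in.

```bash
python3 -c "
from plant import *
print(hand_in())"
```

```text
the job is handed in; nothing more can be done
None
```

I pushed the cam lever clockwise to the green mark with the closed fingertips. Then I pushed the red jaw forward until the phone seated against the far stop, backed the hand away, and handed in at about 14.7 s. `hand_in()` gave no verdict.

**Last checks, all from the camera and the force reading:**

| Check | Measured | Expected |
|---|---|---|
| Cam pin position (fixture x, y) | (67.5, 118) mm, lever at about 0 rad | (65, 118) mm |
| Jaw travel | about 32 mm (two corners 30 and 34, follower arm 31) from a start of about 3 mm | more than 32 mm in total |
| Phone front edge | x ≈ 70.3 mm at both corners, so it looks square | stop face at 71 mm |
| Push force | rose from 3.5 to 14 N with no further motion | a rise when fully home |

- **Bystanders:** the jar and driver looked unmoved in the final crops. I did not measure the other loose things again; the hand never went near them.
- **Fingertip height:** the closed fingertips really end about 18 mm above the reported TCP. The camera showed this, and a downward probe beside the plate met no contact at TCP z = −4 mm. I set the pushing heights to allow for it.
- **Camera disagreement:** the two views put the fixture 3–5 mm apart, and its corners fitted only to 2–5 mm, so I relied on the force rise to confirm the jaw was home.

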